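# Canisters by height along the plant shelf

## Robot

A 6-joint arm with a two-finger parallel gripper is mounted at the origin on the work surface. World frame = base frame: x ahead of the robot, y to its left, z up, the work surface at z = 0. Lengths are in m, angles in rad, forces in N, time in s.
With the tool pointing down it reaches from about 0.25 to 0.725 m from the base axis. Payload 4 kg.
Tool frame: the origin (TCP) lies midway between the tips of the shut fingers; the grasp point (between the pads) lies 19 mm behind it; z points along the fingers, y is the line along which they close (so a half turn about z gives the same grasp; the last joint's range is limited). The gripper opens to 85 mm and grips with 20 to 120 N. Pads are 22 mm wide; open, the fingers measure 114 mm over their backs; the gripper's body (76 mm by 85 mm) begins 54 mm behind the grasp point. The pads swing forward as they close: fully open they stand 13 mm farther back than shut.
Start: joints at [-1.33, 0.241, 0.005, 1.335, 0, 1.571], TCP at [0.119, -0.486, 0.231] pointing down, gripper open.
Joint ranges: [-2.72, 2.72], [-1.05, 1.87], [-1.09, 1.28], [-1.99, 2.15], [-1.42, 1.44], [-3.14, 3.14]. Speed limits (rad/s): [2.79, 2.79, 3.14, 3.14, 3.14, 3.14].

## Interface

Orientations are given as a unit quaternion [x, y, z, w].
In Python, from workcell import status, camera, get_calibration, ticket gives the robot as it stands.
- The arm moves only by the shell command python3 -m creep 'ROWS' [OPENING]. ROWS is JSON, a list of rows, each a list of 6 numbers: the shift along the world's x, y, z in cm, then the turn, a rotation vector about the world's x, y, z in degrees. A call has 1 to 8 rows; each row shifts and turns the commanded pose from where the row before left it; what a row does not reach is not made up. A row lasts 1/10 s, in which the tool goes at most 50 mm and 8.59 degrees, less where a joint would pass 70% of its speed; a pose out of reach is approached as far as the arm can. A call is refused whole if a number of a shift passes 5 or a number of a turn 8.59, either way. A call with a gripper value outside its range is refused whole. OPENING is the opening, from -1 (shut) to 1 (fully open), so that 0 is half open, set as the call begins (- or left out, the last holds). The fingers move at their own pace and stop on an object; the grip force is fixed at half the most. Time passes only in rows, so rows that do not move let the fingers close. It gives the time, the measured TCP pose, the force, the opening and the grip force at its end, in the units of the state.
- status.get_obs(): the state, without advancing time (a new reading comes with each control period).
- camera(name): name is "scene" or "top" or "wrist"; returns the picture (420x560x3 uint8, red, green, blue); there is no depth.
- get_calibration(name): a dict with "fx", "fy", "cx", "cy" (pixels), "rvec" (rotation vector, rad) and "tvec" (3), from world to camera coordinates, as OpenCV has them; the wrist camera has in their place "tool_from_camera" (4x4, takes a point from camera to tool coordinates, whose origin is the TCP and whose axes are the flange's). Camera axes: x right, y down, z forward; pixel columns grow to the right and rows downward; lengths in m; the calibration is good to about 2 mm. A picture is of the moment at which its call begins: read the wrist's pose just before it. get_calibration takes no time and is no camera call.
- ticket.job_done(): hands the job in; it is judged then, once.
The state is a dict: "clock": time; "joint_pos": joint angles; "joint_vel": joint speeds; "tau": joint torques, N m; "eef_pos": TCP position; "tool_rot": TCP orientation; "ft_force": force on the tool from outside, world axes, zero at the start; "ft_torque": the same for the moment, N m; "grip_width": finger opening in m; "grasp_force": force on a finger pad.
Only numpy, scipy, OpenCV 4.12 (cv2) and the standard library are available. Lean on these libraries where they do the work, as an engineer would, in place of code of your own. Each camera call takes 0.05 s, during which the arm holds its last target. There are 200 camera calls.

## Task

Line up the four white enamel canisters on the cork pads of the low shelf in order of height, one centred on each pad: the shortest next to the potted cactus and each next one taller, the tallest at the bowl's end, so that they do not shade the cactus. Keep the canisters upright and set them down gently, and leave the cactus and the bowl where they stand.

Things in the scene. Friction and masses are not known exactly. Their poses are not given: they have to be found in the camera images.
- canister_p: the second tallest of four white enamel canisters with wooden lid knobs: body 58 mm across, 101 mm tall; above it a lid 61 mm across, 9 mm thick (6 at its edge); knob 20 mm across, its top 124 mm above the underside. Lid is fast; about 270 g. Origin: centre of underside, z up. Starts upright on the bench in front of the shelf; the four swap places.
- canister_q: the shortest of four white enamel canisters with wooden lid knobs: body 50 mm across, 55 mm tall; above it a lid 53 mm across, 9 mm thick (6 at its edge); knob 20 mm across, its top 78 mm above the underside. Lid is fast; about 150 g. Origin: centre of underside, z up. Starts upright on the bench in front of the shelf; the four swap places.
- canister_r: the tallest of four white enamel canisters with wooden lid knobs: body 62 mm across, 124 mm tall; above it a lid 65 mm across, 9 mm thick (6 at its edge); knob 20 mm across, its top 147 mm above the underside. Lid is fast; about 340 g. Origin: centre of underside, z up. Starts upright on the bench in front of the shelf; the four swap places.
- canister_s: the second shortest of four white enamel canisters with wooden lid knobs: body 54 mm across, 78 mm tall; above it a lid 57 mm across, 9 mm thick (6 at its edge); knob 20 mm across, its top 101 mm above the underside. Lid is fast; about 200 g. Origin: centre of underside, z up. Starts upright on the bench in front of the shelf; the four swap places.
- pad_a: one of four equal round cork pads, 82 mm across, 4 mm thick, fixed in a straight row 105 mm apart along a low wooden shelf (plank 680 x 130 mm, top 45 mm above the bench). Origin: centre of underside (its top is 4 mm higher); x across the plank, away from the robot, y along it. Letters are in no order: any pad may lie anywhere in the row.
- pad_b: one of four equal round cork pads, 82 mm across, 4 mm thick, fixed in a straight row 105 mm apart along a low wooden shelf (plank 680 x 130 mm, top 45 mm above the bench). Origin: centre of underside (its top is 4 mm higher); x across the plank, away from the robot, y along it. Letters are in no order: any pad may lie anywhere in the row.
- pad_c: one of four equal round cork pads, 82 mm across, 4 mm thick, fixed in a straight row 105 mm apart along a low wooden shelf (plank 680 x 130 mm, top 45 mm above the bench). Origin: centre of underside (its top is 4 mm higher); x across the plank, away from the robot, y along it. Letters are in no order: any pad may lie anywhere in the row.
- pad_d: one of four equal round cork pads, 82 mm across, 4 mm thick, fixed in a straight row 105 mm apart along a low wooden shelf (plank 680 x 130 mm, top 45 mm above the bench). Origin: centre of underside (its top is 4 mm higher); x across the plank, away from the robot, y along it. Letters are in no order: any pad may lie anywhere in the row.
- cactus: potted column cactus: clay pot 80 mm across and 66 mm high, green column 50 mm across rising to 150 mm. Stands loose on the low shelf, beyond one end of the row of pads, about 118 mm from the centre of the end pad; which end varies. Origin: centre of the pot's underside. Not to be moved.
- bowl: small dark olive-wood bowl, 104 mm across and 45 mm high, empty, loose on the low shelf beyond the other end of the row of pads. Origin: centre of its underside. Not to be moved.
There are look-alikes about, which are no part of the job. What is shaped like the canister_p but purple is not meant.

How it is judged:
At the end, for the whole second after the job is handed in: All four canisters upright (0.1 rad), released and at rest, each within 15 mm of its pad's centre, shortest to tallest from the cactus. None tipped over 0.52 rad banged on a pad (over 60 N) or dropped over 15 mm; cactus and bowl moved under 25 mm and not tipped (((horizontal distance between canister_q and pad_a below 0.015 m and z of canister_q in the frame of pad_a between 0.001 and 0.008 m) or (horizontal distance between canister_q and pad_b below 0.015 m and z of canister_q in the frame of pad_b between 0.001 and 0.008 m) or (horizontal distance between canister_q and pad_c below 0.015 m and z of canister_q in the frame of pad_c between 0.001 and 0.008 m) or (horizontal distance between canister_q and pad_d below 0.015 m and z of canister_q in the frame of pad_d between 0.001 and 0.008 m)) and horizontal distance between canister_q and cactus between 0.0685 and 0.1685 m and angle between each of canister_q, canister_s, canister_p, canister_r's own z axis and vertical below 0.1 rad and linear speed of each of canister_q, canister_s, canister_p, canister_r below 0.02 m/s and angular speed of each of canister_q, canister_s, canister_p, canister_r below 0.1 rad/s and ((horizontal distance between canister_s and pad_a below 0.015 m and z of canister_s in the frame of pad_a between 0.001 and 0.008 m) or (horizontal distance between canister_s and pad_b below 0.015 m and z of canister_s in the frame of pad_b between 0.001 and 0.008 m) or (horizontal distance between canister_s and pad_c below 0.015 m and z of canister_s in the frame of pad_c between 0.001 and 0.008 m) or (horizontal distance between canister_s and pad_d below 0.015 m and z of canister_s in the frame of pad_d between 0.001 and 0.008 m)) and horizontal distance between canister_s and cactus between 0.1735 and 0.2735 m and ((horizontal distance between canister_p and pad_a below 0.015 m and z of canister_p in the frame of pad_a between 0.001 and 0.008 m) or (horizontal distance between canister_p and pad_b below 0.015 m and z of canister_p in the frame of pad_b between 0.001 and 0.008 m) or (horizontal distance between canister_p and pad_c below 0.015 m and z of canister_p in the frame of pad_c between 0.001 and 0.008 m) or (horizontal distance between canister_p and pad_d below 0.015 m and z of canister_p in the frame of pad_d between 0.001 and 0.008 m)) and horizontal distance between canister_p and cactus between 0.2785 and 0.3785 m and ((horizontal distance between canister_r and pad_a below 0.015 m and z of canister_r in the frame of pad_a between 0.001 and 0.008 m) or (horizontal distance between canister_r and pad_b below 0.015 m and z of canister_r in the frame of pad_b between 0.001 and 0.008 m) or (horizontal distance between canister_r and pad_c below 0.015 m and z of canister_r in the frame of pad_c between 0.001 and 0.008 m) or (horizontal distance between canister_r and pad_d below 0.015 m and z of canister_r in the frame of pad_d between 0.001 and 0.008 m)) and horizontal distance between canister_r and cactus between 0.3835 and 0.4835 m); the robot touches nothing.
It fails at once if the cactus is pushed more than 25 mm from its place or tipped (distance of cactus from where it was at the start of the episode above 0.025 m or angle between cactus's own z axis and vertical above 0.35 rad).
It fails at once if the bowl is pushed more than 25 mm from its place or tipped (distance of bowl from where it was at the start of the episode above 0.025 m or angle between bowl's own z axis and vertical above 0.35 rad).
It fails at once if a canister is tipped more than about 30 degrees (angle between any of canister_q, canister_s, canister_p, canister_r's own z axis and vertical above 0.52 rad).
It fails at once if a canister is banged down on a pad (more than 60 N) or let fall from more than about 15 mm (faster than 0.55 m/s out of the fingers) (contact force between any of canister_q, canister_s, canister_p, canister_r and pad_a above 60 N or contact force between any of canister_q, canister_s, canister_p, canister_r and pad_b above 60 N or contact force between any of canister_q, canister_s, canister_p, canister_r and pad_c above 60 N or contact force between any of canister_q, canister_s, canister_p, canister_r and pad_d above 60 N or (linear speed of canister_q above 0.55 m/s and contact force between canister_q and the fingers below 0.2 N) or (linear speed of canister_s above 0.55 m/s and contact force between canister_s and the fingers below 0.2 N) or (linear speed of canister_p above 0.55 m/s and contact force between canister_p and the fingers below 0.2 N) or (linear speed of canister_r above 0.55 m/s and contact force between canister_r and the fingers below 0.2 N)).
It also fails if it takes over 120 s, if anything falls off the work surface, if the arm or the gripper's body presses on something with over 40 N, if the wrist force passes 120 N, or if a joint passes its speed limit or range.

## Working session

There is one attempt and no reset: what is moved stays moved. The work goes in short steps, Python scripts to look and compute and a shell command to move; the robot and the scene stay as the last step left them, time stands still between calls to the robot, and variables do not carry over. Pictures are saved under pics/ and viewed, at most 14 in all, crops included, and the job is handed in when it is done.

```bash
mkdir -p pics; python3 - <<'E'
from workcell import status,camera,get_calibration
import cv2,numpy as np
o=status.get_obs();print({k:np.round(v,3).tolist() for k,v in o.items()})
for n in("top","scene"):
    im=camera(n);cv2.imwrite(f"pics/{n}0.png",im[:,:,::-1]);c=get_calibration(n);print(n,c)
    R=cv2.Rodrigues(np.array(c["rvec"],float))[0];print("cam",-R.T@np.array(c["tvec"]))
E
```

```text
{'clock': 0.0, 'joint_pos': [-1.33, 0.241, 0.004, 1.335, -0.0, 1.571], 'joint_vel': [-0.0, 0.0, 0.001, 0.001, 0.001, -0.0], 'tau': [0.001, -37.232, 25.241, 0.017, -0.0, -0.0], 'eef_pos': [0.119, -0.485, 0.23], 'tool_rot': [0.993, 0.12, -0.0, -0.001], 'ft_force': [0.125, -0.696, -0.998], 'ft_torque': [0.007, -0.008, -0.017], 'grasp_force': 0.0, 'grip_width': 0.085}
top {'fx': 451.2680842077225, 'fy': 451.2680842077225, 'cx': 289.5109991385879, 'cy': 207.72358487675277, 'rvec': array([ 2.16853173, -2.21663559,  0.07925615]), 'tvec': array([-0.01569553,  0.49220271,  1.22465964])}
cam [ 0.41233614 -0.01555166  1.25380946]
scene {'fx': 490.4730634959079, 'fy': 490.4730634959079, 'cx': 272.2724084984747, 'cy': 214.05985579418325, 'rvec': array([ 2.00216745,  1.48883226, -0.59963664]), 'tvec': array([-0.09634971, -0.27712253,  1.36439209])}
cam [ 1.11076642 -0.20769362  0.81896718]
```

View pics/top0.png

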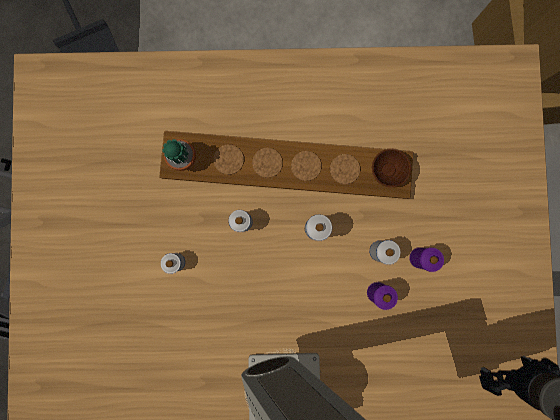

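View pics/scene0.png

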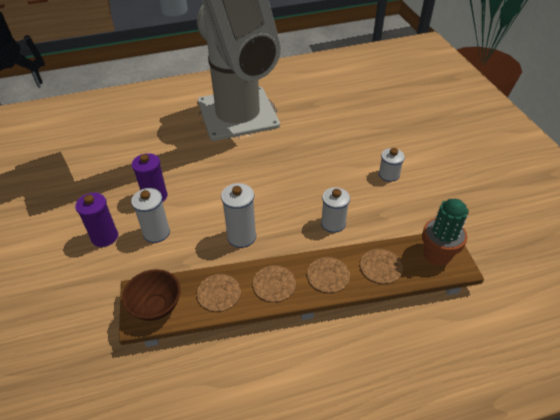

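The top view has the robot at the bottom. The cactus is at the left end (178,152) and the bowl at the right (392,168), with pads at (229,159), (267,162), (306,165) and (345,168). The canisters are q (171,264), s (240,221), r (318,228) and p (388,252). Purple decoys stand at (428,259) and (383,296). In the scene view the knobs are q (394,152), s (337,193), r (237,190) and p (145,195).

```bash
cat > h.py <<'E'
from workcell import status,camera,get_calibration
import cv2,numpy as np
def ray(c,u,v):
    R=cv2.Rodrigues(np.array(c["rvec"],float))[0];d=R.T@np.array([(u-c["cx"])/c["fx"],(v-c["cy"])/c["fy"],1])
    return -R.T@np.array(c["tvec"]),d/np.linalg.norm(d)
def plane(c,uv,z):
    o,d=ray(c,*uv);return o+d*(z-o[2])/d[2]
def tri(r1,r2):
    (o1,d1),(o2,d2)=r1,r2;s=np.linalg.lstsq(np.c_[d1,-d2],o2-o1,rcond=None)[0]
    a,b=o1+d1*s[0],o2+d2*s[1];return (a+b)/2,np.linalg.norm(a-b)
def blob(mask,hint,r):
    m=np.zeros_like(mask);u,v=hint;m[v-r:v+r+1,u-r:u+r+1]=mask[v-r:v+r+1,u-r:u+r+1]
    n,l,s,ce=cv2.connectedComponentsWithStats(m)
    if n<2:return None,0
    k=max(range(1,n),key=lambda i:s[i,4]-3*np.hypot(*(ce[i]-hint)));return ce[k],s[k,4]
E
python3 - <<'E'
from h import *
T=cv2.cvtColor(cv2.imread("pics/top0.png"),cv2.COLOR_BGR2HSV);S=cv2.cvtColor(cv2.imread("pics/scene0.png"),cv2.COLOR_BGR2HSV)
ct,cs=get_calibration("top"),get_calibration("scene")
kt,ks=[((i[...,1]>90)&(i[...,0]<25)).astype(np.uint8) for i in(T,S)]
for n,h,ht,hs in(("q",.078,(171,264),(394,152)),("s",.101,(240,221),(337,193)),("r",.147,(319,228),(237,190)),("p",.124,(389,252),(145,195))):
    a,na=blob(kt,ht,5);b,nb=blob(ks,hs,6)
    X,e=tri(ray(ct,*a),ray(cs,*b));print(n,a.round(1),na,b.round(1),nb,"plane",plane(ct,a,h-.004).round(4),"tri",X.round(4),e.round(4),"yaw",np.degrees(np.arctan2(X[1],X[0])).round(1),"reach",np.hypot(X[0],X[1]).round(3))
P=[]
for h,hs in(((229,159),(381,266)),((267,162),(329,275)),((306,165),(274,284)),((345,168),(219,293))):
    r=[]
    for I,c,hh,w in((T,ct,h,17),(S,cs,hs,26)):
        print(I[hh[1],hh[0]],I[hh[1]-(20 if I is T else 0),hh[0]+(0 if I is T else 29)],end=" ")
        m=((I[...,2]>105)&(I[...,0]<30)).astype(np.uint8)
        m=cv2.morphologyEx(m,cv2.MORPH_CLOSE,np.ones((3,3)));a,na=blob(m,hh,w);r.append(a);print(np.round(a,1),na,plane(c,a,.049).round(4),end=" ")
    print("tri",tri(ray(ct,*r[0]),ray(cs,*r[1]))[0].round(4))
E
```

```text
q [169.  263.4] 39 [394.1 149.2] 77 plane [0.3501 0.2899 0.074 ] tri [0.3511 0.2892 0.0825] 0.0031 yaw 39.5 reach 0.455
s [238.7 220.2] 43 [336.2 192.5] 52 plane [0.4574 0.1052 0.097 ] tri [0.4575 0.1055 0.099 ] 0.0011 yaw 13.0 reach 0.47
r [319. 227.] 45 [236.5 190.1] 58 plane [ 0.4345 -0.0969  0.143 ] tri [ 0.4345 -0.0966  0.1444] 0.0003 yaw -12.5 reach 0.445
p [389.3 252.1] 45 [144.9 194.5] 58 plane [ 0.3681 -0.2731  0.12  ] tri [ 0.3683 -0.2724  0.1216] 0.0007 yaw -36.5 reach 0.458
[ 14 135 138] [ 15 164 101] [230.3 158.9] 995 [0.6247 0.1302 0.049 ] [ 15 137 141] [ 16 167  58] [378.1 267.3] 2298 [0.6258 0.1305 0.049 ] tri [0.625  0.1307 0.0479]
[ 13 136 124] [ 15 175 108] [267.4 160.6] 1076 [0.6179 0.0305 0.049 ] [ 14 136 146] [ 15 171 118] [328.3 275.7] 2686 [0.6161 0.0323 0.049 ] tri [0.6177 0.031  0.0517]
[ 14 144 126] [ 15 175 111] [306.4 163.6] 1081 [ 0.6078 -0.0744  0.049 ] [ 14 136 144] [ 15 169 116] [274.4 284.3] 2724 [ 0.6047 -0.0712  0.049 ] tri [ 0.6074 -0.0731  0.0535]
[ 15 134 124] [ 16 184 111] [344.4 165.4] 1028 [ 0.6006 -0.1767  0.049 ] [ 14 137 147] [ 16 174 116] [219.3 294.5] 2570 [ 0.5966 -0.1753  0.049 ] tri [ 0.5999 -0.1757  0.0541]
```

```bash
python3 - <<'E'
from h import *
T=cv2.imread("pics/top0.png");S=cv2.imread("pics/scene0.png")
ct,cs=get_calibration("top"),get_calibration("scene")
for I,c,H,w in((T,ct,((229,159),(267,162),(306,165),(345,168)),18),(S,cs,((381,266),(329,275),(274,284),(219,293)),27)):
    G=cv2.GaussianBlur(I,(5,5),0);s=cv2.cvtColor(G,cv2.COLOR_BGR2HSV)[...,1];Q=[]
    for h in H:
        a,n=blob((s<154).astype(np.uint8),h,w);p=plane(c,a,.049);Q.append(p);print(a.round(1),n,p.round(4))
    Q=np.array(Q);k=np.array([-1.5,-.5,.5,1.5]);m=Q.mean(0);d=(k@Q)/5;d/=np.linalg.norm(d);print("fit",(m+.105*k[:,None]*d).round(4).tolist(),"spacing",np.linalg.norm(np.diff(Q,axis=0),axis=1).round(4))
s=cv2.cvtColor(T,cv2.COLOR_BGR2HSV)
for n,h in(("q",(171,264)),("s",(240,221))):
    m=((s[...,1]<60)&(s[...,2]>150)).astype(np.uint8);u,v=h;cn=cv2.findContours(m[v-15:v+16,u-15:u+16].copy(),0,1)[0];cc=max(cn,key=cv2.contourArea)
    (x,y),r=cv2.minEnclosingCircle(cc);print(n,x+u-15,y+v-15,r,plane(ct,(x+u-15,y+v-15),.061 if n=="q" else .084).round(4))
t,sc=T[225:285,140:270],S[130:240,310:430]
cv2.imwrite("pics/c1.png",np.hstack([cv2.resize(t,(390,300),interpolation=0)[:300,:390],cv2.resize(sc,(327,300),interpolation=0)]))
E
```

```text
[228.3 159.2] 691 [0.624  0.1356 0.049 ]
[266.9 162.4] 696 [0.6132 0.0319 0.049 ]
[305.7 165.6] 700 [ 0.6022 -0.0724  0.049 ]
[344.6 168.7] 703 [ 0.5917 -0.1768  0.049 ]
fit [[0.6241, 0.1363, 0.049], [0.6132, 0.0318, 0.049], [0.6024, -0.0726, 0.049], [0.5915, -0.1771, 0.049]] spacing [0.1043 0.1048 0.1049]
[380.9 266. ] 1202 [0.6244 0.1372 0.049 ]
[328.  274.5] 1244 [0.6134 0.0327 0.049 ]
[273.7 283.3] 1291 [ 0.6022 -0.0718  0.049 ]
[218.2 292.3] 1340 [ 0.5913 -0.1762  0.049 ]
fit [[0.6244, 0.1371, 0.049], [0.6133, 0.0327, 0.049], [0.6023, -0.0717, 0.049], [0.5912, -0.1762, 0.049]] spacing [0.1051 0.105  0.105 ]
q 170.0 263.0 10.000100135803223 [0.3504 0.2905 0.061 ]
s 238.97826099395752 220.30434799194336 10.552538871765137 [0.4576 0.1057 0.084 ]
```

View pics/c1.png

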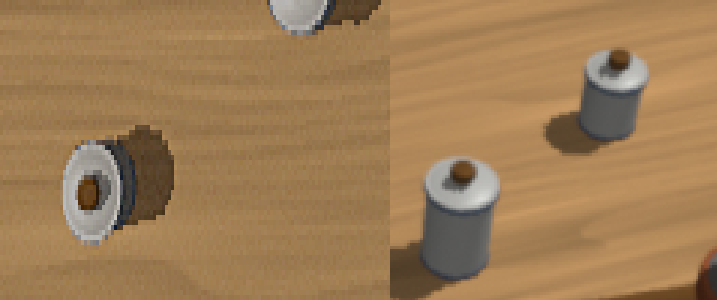

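Both views agree. The pads, starting from the cactus, are at A(.624,.137), B(.613,.032), C(.602,-.072) and D(.591,-.177). I'll move over p first, turning the closing line along x.

```bash
python3 -m creep '[[2.8,2.4,0,0,0,8.5],[2.8,2.4,0,0,0,8.5],[2.8,2.4,0,0,0,8.5],[2.8,2.4,0,0,0,8.5],[2.8,2.4,0,0,0,8.5],[2.8,2.4,0,0,0,8.5],[2.8,2.4,0,0,0,8.5],[2.8,2.4,0,0,0,8.5]]' 1 && python3 -m creep '[[2.5,2.0,0,0,0,8.2],[0,0,0,0,0,0],[0,0,0,0,0,0],[0,0,0,0,0,0]]'
python3 - <<'E'
from h import *
from scipy.spatial.transform import Rotation as Ro
o=status.get_obs();print(np.round(o["joint_pos"],3),Ro.from_quat(o["tool_rot"]).as_matrix().round(3).tolist())
cv2.imwrite("pics/w1.png",camera("wrist")[:,:,::-1]);print(get_calibration("wrist"))
E
```

```text
clock: 0.9
eef_pos: [0.344, -0.2922, 0.231]
tool_rot: [0.754, 0.657, -0.0, -0.0]
ft_force: [0.5, -0.1, 0.5]
grip_width: 0.085
grasp_force: 0.0
clock: 1.3
eef_pos: [0.3675, -0.2739, 0.231]
tool_rot: [0.708, 0.706, -0.0, -0.0]
ft_force: [-0.4, -0.5, 1.1]
grip_width: 0.0854
grasp_force: 0.0
[-0.64   0.159 -0.098  1.314 -0.     0.932] [[0.002, 1.0, -0.001], [1.0, -0.002, 0.0], [0.0, -0.001, -1.0]]
{'fx': 333.8893026913793, 'fy': 333.8893026913793, 'cx': 277.90905974586, 'cy': 206.16602236121216, 'tool_from_camera': array([[-1.57230999e-04, -9.61159059e-01, -2.75994998e-01,
         7.01843198e-02],
       [ 9.99999850e-01, -6.48804143e-06, -5.47093015e-04,
        -3.94101174e-04],
       [ 5.24052740e-04, -2.75995043e-01,  9.61158916e-01,
        -1.41593783e-01],
       [ 0.00000000e+00,  0.00000000e+00,  0.00000000e+00,
         1.00000000e+00]])}
```

View pics/w1.png

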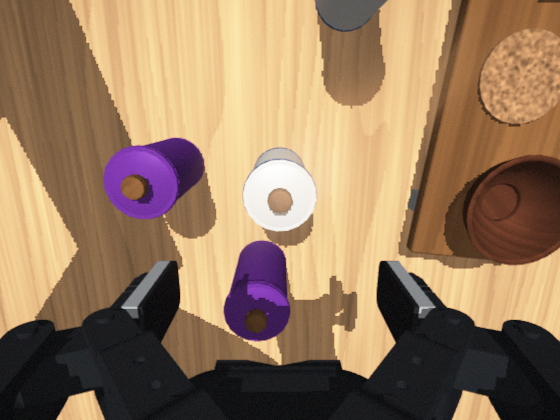

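The wrist view shows the white p at (280,200), which puts its knob at (.3687,-.2712). That matches the top view within 2 mm. The decoys are clear of the fingers, so I'll descend and grip.

```bash
python3 -m creep '[[0.1,0.2,-3,0,0,0],[0,0,-3,0,0,0],[0,0,-3,0,0,0],[0,0,-3,0,0,0],[0,0,-3,0,0,0],[0,0,-2,0,0,0],[0,0,0,0,0,0],[0,0,0,0,0,0]]' 1 && python3 -m creep '[[0,0,0,0,0,0],[0,0,0,0,0,0],[0,0,0,0,0,0],[0,0,0,0,0,0],[0,0,0,0,0,0],[0,0,0,0,0,0],[0,0,0,0,0,0],[0,0,0,0,0,0]]' -1
```

```text
clock: 2.15
eef_pos: [0.3687, -0.2722, 0.0616]
tool_rot: [0.708, 0.706, -0.0, -0.0]
ft_force: [0.3, 1.0, 0.2]
grip_width: 0.0855
grasp_force: 0.0
clock: 2.95
eef_pos: [0.3701, -0.2726, 0.0633]
tool_rot: [0.707, 0.707, -0.0, 0.002]
ft_force: [-2.8, 0.2, 4.9]
grip_width: 0.0587
grasp_force: 62.7
```

```bash
python3 -m creep '[[0,0,1,0,0,0],[0,0,2,0,0,0],[0,0,3,0,0,0],[0,0,3,0,0,0],[0,0,3,0,0,0],[0,0,2,0,0,0],[0,0,0,0,0,0],[0,0,0,0,0,0]]' && python3 -m creep '[[1.5,1.2,0,0,0,0],[3,2.6,0,0,0,0],[4,3.5,0,0,0,0],[4,3.5,0,0,0,0],[4,3.5,0,0,0,0],[4,3.5,0,0,0,0],[2,1.6,0,0,0,0],[0.8,0.5,0,0,0,0]]' && python3 -m creep '[[0,0,0,0,0,0],[0,0,0,0,0,0],[0,0,0,0,0,0],[0,0,0,0,0,0]]'
```

```text
clock: 3.75
eef_pos: [0.3691, -0.2714, 0.2013]
tool_rot: [0.707, 0.707, 0.0, 0.0]
ft_force: [-0.2, 0.6, -3.6]
grip_width: 0.0584
grasp_force: 65.2
clock: 4.55
eef_pos: [0.5934, -0.0781, 0.1982]
tool_rot: [0.706, 0.708, -0.001, -0.002]
ft_force: [-0.1, -0.4, -2.7]
grip_width: 0.0583
grasp_force: 65.4
clock: 4.95
eef_pos: [0.5919, -0.0821, 0.2015]
tool_rot: [0.708, 0.706, -0.0, -0.0]
ft_force: [0.5, 0.2, -2.7]
grip_width: 0.0585
grasp_force: 65.4
```

```bash
python3 -m creep '[[1.0,0.9,0,0,0,0],[0,0,-2,0,0,0],[0,0,-2,0,0,0],[0,0,-2,0,0,0],[0,0,-1.5,0,0,0],[0,0,-0.5,0,0,0],[0,0,0,0,0,0],[0,0,0,0,0,0]]' && python3 -m creep '[[0,0,-0.1,0,0,0],[0,0,-0.1,0,0,0],[0,0,-0.1,0,0,0],[0,0,0,0,0,0]]'
python3 - <<'E'
from h import *
for n in("wrist","scene"): cv2.imwrite(f"pics/{n}2.png",camera(n)[:,:,::-1])
E
```

```text
clock: 5.75
eef_pos: [0.6036, -0.0718, 0.1223]
tool_rot: [0.707, 0.707, 0.001, 0.001]
ft_force: [0.4, -0.0, -2.0]
grip_width: 0.0585
grasp_force: 65.5
clock: 6.15
eef_pos: [0.6028, -0.0719, 0.1184]
tool_rot: [0.707, 0.707, 0.0, 0.0]
ft_force: [-0.2, -0.7, -2.3]
grip_width: 0.058
grasp_force: 65.5
```

View pics/scene2.png

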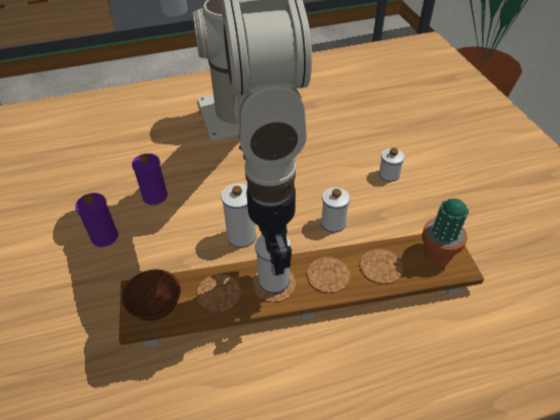

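p hangs upright over pad C at about (273,285). I'll lower it in fine steps while watching the force.

```bash
python3 -m creep '[[0,0,-0.1,0,0,0],[0,0,-0.1,0,0,0],[0,0,-0.1,0,0,0],[0,0,-0.1,0,0,0],[0,0,0,0,0,0],[0,0,0,0,0,0]]';for i in 1 2 3; do echo; done; python3 -m creep '[[0,0,-0.1,0,0,0],[0,0,0,0,0,0]]';python3 -m creep '[[0,0,-0.1,0,0,0],[0,0,0,0,0,0]]'
```

```text
clock: 6.85
eef_pos: [0.6027, -0.0719, 0.1142]
tool_rot: [0.707, 0.707, -0.0, -0.0]
ft_force: [1.1, 0.8, -2.4]
grip_width: 0.0583
grasp_force: 65.5



clock: 7.05
eef_pos: [0.6027, -0.0719, 0.1132]
tool_rot: [0.707, 0.707, -0.0, -0.0]
ft_force: [-0.0, 0.2, -2.8]
grip_width: 0.0583
grasp_force: 65.5
clock: 7.25
eef_pos: [0.6028, -0.0719, 0.1125]
tool_rot: [0.707, 0.707, 0.0, 0.0]
ft_force: [-0.9, 0.8, -1.8]
grip_width: 0.0582
grasp_force: 65.5
```

```bash
python3 -m creep '[[0,0,-0.1,0,0,0],[0,0,0,0,0,0]]';python3 -m creep '[[0,0,-0.1,0,0,0],[0,0,0,0,0,0]]'
```

```text
clock: 7.45
eef_pos: [0.6028, -0.0718, 0.1124]
tool_rot: [0.707, 0.707, 0.0, 0.0]
ft_force: [-2.6, 1.8, 4.8]
grip_width: 0.0583
grasp_force: 65.5
clock: 7.65
eef_pos: [0.6029, -0.0717, 0.1124]
tool_rot: [0.707, 0.707, 0.001, 0.001]
ft_force: [-4.9, 1.1, 9.4]
grip_width: 0.0583
grasp_force: 65.6
```

Contact came at .1124, as predicted. Now I'll release, rise and go to r.

```bash
python3 -m creep '[[0,0,0.1,0,0,0],[0,0,0,0,0,0],[0,0,0,0,0,0],[0,0,0,0,0,0],[0,0,0,0,0,0],[0,0,0,0,0,0]]' 1 && python3 -m creep '[[0,0,1,0,0,0],[0,0,2,0,0,0],[0,0,3,0,0,0],[0,0,3,0,0,0],[0,0,3,0,0,0],[0,0,0,0,0,0]]' && python3 -m creep '[[-3,-0.5,0,0,0,0],[-4,-0.5,0,0,0,0],[-4,-0.5,0,0,0,0],[-4,-0.5,0,0,0,0],[-1.8,-0.5,0,0,0,0],[0,0,0,0,0,0],[0,0,0,0,0,0],[0,0,0,0,0,0]]'
cat > k.py <<'E'
from h import *
import sys
from scipy.spatial.transform import Rotation as Ro
# knob seen by wrist camera: brown blob inside the white lid nearest the predicted point
def look(X,ztop,name):
    o=status.get_obs();im=camera("wrist");cv2.imwrite(f"pics/{name}.png",im[:,:,::-1]);c=get_calibration("wrist")
    W=np.eye(4);W[:3,:3]=Ro.from_quat(o["tool_rot"]).as_matrix();W[:3,3]=o["eef_pos"];M=W@c["tool_from_camera"]
    p=np.linalg.inv(M)@np.array([*X,ztop,1]);u=int(c["cx"]+c["fx"]*p[0]/p[2]);v=int(c["cy"]+c["fy"]*p[1]/p[2])
    H=cv2.cvtColor(cv2.GaussianBlur(im,(3,3),0),cv2.COLOR_RGB2HSV);m=((H[...,1]>80)&(H[...,0]<25)).astype(np.uint8)
    a,n=blob(m,(u,v),22);d=M[:3,:3]@np.array([(a[0]-c["cx"])/c["fx"],(a[1]-c["cy"])/c["fy"],1]);q=M[:3,3]+d*(ztop-M[2,3])/d[2]
    print("pred",u,v,"found",a.round(1),n,"world",q.round(4),"go cm",((q-o["eef_pos"])[:2]*100).round(2),"z now",o["eef_pos"][2].round(4))
look(eval(sys.argv[1]),float(sys.argv[2]),sys.argv[3])
E
python3 k.py '(.4345,-.0967)' .143 w3
```

```text
clock: 8.25
eef_pos: [0.6027, -0.0719, 0.1111]
tool_rot: [0.707, 0.707, -0.0, -0.0]
ft_force: [-0.1, 0.0, -0.9]
grip_width: 0.0854
grasp_force: 0.0
clock: 8.85
eef_pos: [0.6055, -0.0722, 0.2377]
tool_rot: [0.707, 0.707, 0.003, 0.004]
ft_force: [0.4, -0.3, 0.6]
grip_width: 0.0854
grasp_force: 0.0
clock: 9.65
eef_pos: [0.4359, -0.0968, 0.2314]
tool_rot: [0.707, 0.707, 0.0, 0.0]
ft_force: [-0.2, 0.9, -0.7]
grip_width: 0.0851
grasp_force: 0.0
pred 276 211 found [276.3 210.4] 466 world [ 0.4343 -0.0959  0.143 ] go cm [-0.16  0.1 ] z now 0.2314
```

View pics/w3.png

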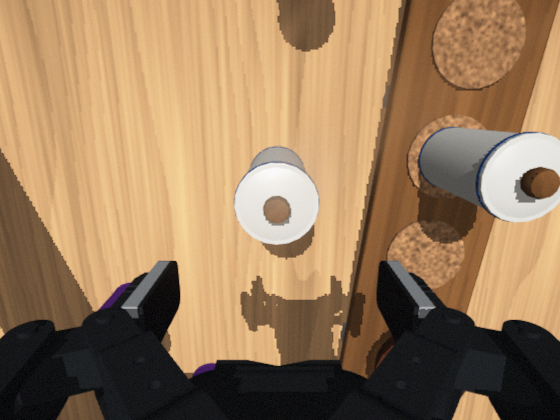

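p stands on its pad. r's knob at (276,210) confirms (.434,-.096). Next I'll grip r and lift it.

```bash
python3 -m creep '[[-0.15,0.1,-3,0,0,0],[0,0,-3,0,0,0],[0,0,-3,0,0,0],[0,0,-3,0,0,0],[0,0,-2,0,0,0],[0,0,-0.7,0,0,0],[0,0,0,0,0,0],[0,0,0,0,0,0]]' 1 && python3 -m creep '[[0,0,0,0,0,0],[0,0,0,0,0,0],[0,0,0,0,0,0],[0,0,0,0,0,0],[0,0,0,0,0,0],[0,0,0,0,0,0],[0,0,0,0,0,0],[0,0,0,0,0,0]]' -1 && python3 -m creep '[[0,0,1,0,0,0],[0,0,2,0,0,0],[0,0,3,0,0,0],[0,0,3,0,0,0],[0,0,2,0,0,0],[0,0,1,0,0,0],[0,0,0,0,0,0],[0,0,0,0,0,0]]'
```

```text
clock: 10.5
eef_pos: [0.4344, -0.0959, 0.085]
tool_rot: [0.707, 0.707, 0.0, 0.001]
ft_force: [-0.1, -0.4, 0.8]
grip_width: 0.0852
grasp_force: 0.0
clock: 11.3
eef_pos: [0.4345, -0.0962, 0.086]
tool_rot: [0.707, 0.707, 0.001, 0.001]
ft_force: [-0.8, -0.1, 4.7]
grip_width: 0.0627
grasp_force: 64.0
clock: 12.1
eef_pos: [0.4325, -0.0957, 0.2034]
tool_rot: [0.707, 0.707, -0.0, -0.001]
ft_force: [0.6, 0.4, -4.4]
grip_width: 0.0625
grasp_force: 66.8
```

```bash
python3 -m creep '[[1,-1.5,0,0,0,0],[2,-3,0,0,0,0],[3,-2.6,0,0,0,0],[4,-1,0,0,0,0],[3.5,0,0,0,0,0],[1.8,0,0,0,0,0],[0.4,0,0,0,0,0],[0,0,0,0,0,0]]' && python3 -m creep '[[0,0,0,0,0,0],[0,0,-1,0,0,0],[0,0,-2,0,0,0],[0,0,-1.5,0,0,0],[0,0,-0.5,0,0,0],[0,0,0,0,0,0],[0,0,0,0,0,0],[0,0,0,0,0,0]]'
```

```text
clock: 12.9
eef_pos: [0.5894, -0.1765, 0.2018]
tool_rot: [0.707, 0.707, -0.001, -0.002]
ft_force: [0.2, -0.0, -4.4]
grip_width: 0.0629
grasp_force: 67.5
clock: 13.7
eef_pos: [0.5909, -0.1771, 0.1556]
tool_rot: [0.707, 0.707, 0.001, 0.001]
ft_force: [-0.3, 0.3, -4.2]
grip_width: 0.0628
grasp_force: 67.5
```

```bash
python3 -m creep '[[0,0,-0.6,0,0,0],[0,0,-0.6,0,0,0],[0,0,-0.3,0,0,0],[0,0,-0.1,0,0,0],[0,0,0,0,0,0],[0,0,0,0,0,0]]' && python3 -m creep '[[0,0,-0.1,0,0,0],[0,0,-0.1,0,0,0],[0,0,0,0,0,0]]'; python3 -m creep '[[0,0,-0.1,0,0,0],[0,0,0,0,0,0]]';python3 -m creep '[[0,0,-0.1,0,0,0],[0,0,0,0,0,0]]'
```

```text
clock: 14.3
eef_pos: [0.5904, -0.1769, 0.1383]
tool_rot: [0.707, 0.707, 0.0, 0.0]
ft_force: [-0.6, 1.0, -4.6]
grip_width: 0.0627
grasp_force: 67.5
clock: 14.6
eef_pos: [0.5902, -0.1769, 0.1362]
tool_rot: [0.707, 0.707, -0.0, -0.0]
ft_force: [-1.2, 0.4, -4.9]
grip_width: 0.0627
grasp_force: 67.5
clock: 14.8
eef_pos: [0.5902, -0.1768, 0.1352]
tool_rot: [0.707, 0.707, -0.0, -0.0]
ft_force: [0.1, 0.0, -3.1]
grip_width: 0.0628
grasp_force: 67.5
clock: 15.0
eef_pos: [0.5904, -0.1769, 0.1351]
tool_rot: [0.707, 0.707, 0.0, 0.0]
ft_force: [-2.2, -0.4, -0.4]
grip_width: 0.0626
grasp_force: 67.4
```

```bash
python3 -m creep '[[0,0,-0.1,0,0,0],[0,0,0,0,0,0]]'; python3 -m creep '[[0,0,0.1,0,0,0],[0,0,0,0,0,0],[0,0,0,0,0,0],[0,0,0,0,0,0],[0,0,0,0,0,0],[0,0,0,0,0,0]]' 1 && python3 -m creep '[[0,0,1,0,0,0],[0,0,2,0,0,0],[0,0,3,0,0,0],[0,0,3,0,0,0],[0,0,2,0,0,0],[0,0,0,0,0,0]]' && python3 -m creep '[[-1.9,4,0,0,0,0],[-1.9,4,0,0,0,0],[-1.9,4,0,0,0,0],[-1.9,4,0,0,0,0],[-1.9,4,0,0,0,0],[-1.9,4,0,0,0,0],[-1.9,4.2,0,0,0,0],[0,0,0,0,0,0]]' && python3 -m creep '[[0,0,-1,0,0,0],[0,0,0,0,0,0],[0,0,0,0,0,0]]'; python3 k.py '(.4575,.1055)' .097 w4;python3 -c "
import cv2
from workcell import camera
cv2.imwrite('pics/scene4.png',camera('scene')[:,:,::-1])"
```

```text
clock: 15.2
eef_pos: [0.5906, -0.1769, 0.135]
tool_rot: [0.707, 0.707, 0.0, 0.001]
ft_force: [-1.5, 1.7, 4.5]
grip_width: 0.0624
grasp_force: 67.2
clock: 15.8
eef_pos: [0.5902, -0.1769, 0.1342]
tool_rot: [0.707, 0.707, -0.0, -0.0]
ft_force: [-0.3, -0.8, -0.0]
grip_width: 0.0853
grasp_force: 0.0
clock: 16.4
eef_pos: [0.5922, -0.1775, 0.2492]
tool_rot: [0.707, 0.707, 0.002, 0.004]
ft_force: [-0.2, 0.2, -0.4]
grip_width: 0.0852
grasp_force: 0.0
clock: 17.2
eef_pos: [0.4545, 0.1091, 0.2439]
tool_rot: [0.705, 0.71, -0.0, -0.001]
ft_force: [1.3, -0.5, -0.3]
grip_width: 0.0856
grasp_force: 0.0
clock: 17.5
eef_pos: [0.4572, 0.1039, 0.2334]
tool_rot: [0.708, 0.706, -0.001, -0.0]
ft_force: [-0.3, 0.1, 0.4]
grip_width: 0.0852
grasp_force: 0.0
pred 279 193 found [278.6 191.1] 357 world [0.4571 0.1076 0.097 ] go cm [-0.02  0.37] z now 0.2334
```

View pics/scene4.png

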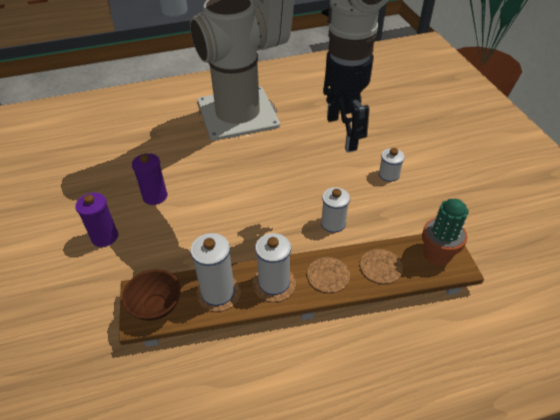

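r and p stand upright on D (215,300) and C (274,290). s is next.

```bash
python3 -m creep '[[0,0.25,-4,0,0,0],[0,0,-4,0,0,0],[0,0,-4,0,0,0],[0,0,-4,0,0,0],[0,0,-2.5,0,0,0],[0,0,-1,0,0,0],[0,0,0,0,0,0],[0,0,0,0,0,0]]' 1 && python3 -m creep '[[0,0,0,0,0,0],[0,0,0,0,0,0],[0,0,0,0,0,0],[0,0,0,0,0,0],[0,0,0,0,0,0],[0,0,0,0,0,0],[0,0,0,0,0,0],[0,0,0,0,0,0]]' -1 && python3 -m creep '[[0,0,1,0,0,0],[0,0,2,0,0,0],[0,0,3,0,0,0],[0,0,3,0,0,0],[0,0,3,0,0,0],[0,0,1,0,0,0],[0,0,0,0,0,0],[0,0,0,0,0,0]]'
```

```text
clock: 18.4
eef_pos: [0.4586, 0.1076, 0.0404]
tool_rot: [0.707, 0.707, 0.001, 0.001]
ft_force: [0.3, 0.3, 1.1]
grip_width: 0.0853
grasp_force: 0.0
clock: 19.2
eef_pos: [0.4585, 0.108, 0.0411]
tool_rot: [0.707, 0.707, 0.001, 0.001]
ft_force: [-1.7, -0.0, 6.5]
grip_width: 0.0546
grasp_force: 61.7
clock: 20.0
eef_pos: [0.4565, 0.1075, 0.1683]
tool_rot: [0.707, 0.707, -0.001, -0.0]
ft_force: [0.5, -0.4, -1.8]
grip_width: 0.0547
grasp_force: 63.8
```

```bash
python3 -m creep '[[1,-0.6,0,0,0,0],[2,-1.4,0,0,0,0],[3.2,-1.6,0,0,0,0],[4,-1.6,0,0,0,0],[3.2,-1.4,0,0,0,0],[1.6,-0.6,0,0,0,0],[0.5,-0.2,0,0,0,0],[0,0,0,0,0,0]]' && python3 -m creep '[[0,0,0,0,0,0],[0,0,-1,0,0,0],[0,0,-2,0,0,0],[0,0,-2,0,0,0],[0,0,-1,0,0,0],[0,0,0,0,0,0],[0,0,0,0,0,0],[0,0,0,0,0,0]]'
```

```text
clock: 20.8
eef_pos: [0.6119, 0.0329, 0.1672]
tool_rot: [0.707, 0.707, -0.001, -0.001]
ft_force: [0.3, -0.4, -2.1]
grip_width: 0.0543
grasp_force: 63.9
clock: 21.6
eef_pos: [0.6131, 0.0338, 0.1106]
tool_rot: [0.707, 0.707, 0.001, 0.001]
ft_force: [-0.5, 0.3, -1.8]
grip_width: 0.0545
grasp_force: 63.9
```

```bash
python3 -m creep '[[0,0,-0.6,0,0,0],[0,0,-0.6,0,0,0],[0,0,-0.4,0,0,0],[0,0,-0.1,0,0,0],[0,0,0,0,0,0],[0,0,0,0,0,0]]' && python3 -m creep '[[0,0,-0.1,0,0,0],[0,0,0,0,0,0]]'; python3 -m creep '[[0,0,-0.1,0,0,0],[0,0,0,0,0,0]]';python3 -m creep '[[0,0,-0.1,0,0,0],[0,0,0,0,0,0]]'
```

```text
clock: 22.2
eef_pos: [0.6123, 0.0336, 0.0923]
tool_rot: [0.707, 0.707, 0.0, 0.0]
ft_force: [-0.1, -0.3, -1.7]
grip_width: 0.0542
grasp_force: 63.9
clock: 22.4
eef_pos: [0.6123, 0.0336, 0.0914]
tool_rot: [0.707, 0.707, 0.0, 0.0]
ft_force: [-0.3, 0.3, -2.0]
grip_width: 0.0546
grasp_force: 63.9
clock: 22.6
eef_pos: [0.6124, 0.0336, 0.0904]
tool_rot: [0.707, 0.707, 0.0, 0.0]
ft_force: [0.6, -1.3, -2.0]
grip_width: 0.054
grasp_force: 64.0
clock: 22.8
eef_pos: [0.6124, 0.0336, 0.0903]
tool_rot: [0.707, 0.707, 0.0, 0.0]
ft_force: [-1.3, 0.1, 2.7]
grip_width: 0.0544
grasp_force: 63.7
```

```bash
python3 -m creep '[[0,0,0.1,0,0,0],[0,0,0,0,0,0],[0,0,0,0,0,0],[0,0,0,0,0,0],[0,0,0,0,0,0],[0,0,0,0,0,0]]' 1 && python3 -m creep '[[0,0,1,0,0,0],[0,0,2,0,0,0],[0,0,3,0,0,0],[0,0,3,0,0,0],[0,0,3,0,0,0],[0,0,2,0,0,0],[0,0,0,0,0,0]]' && python3 -m creep '[[-3.2,1.5,0,0,0,0],[-3.2,3,0,0,0,0],[-3.2,3,0,0,0,0],[-3.2,3,0,0,0,0],[-3.2,3,0,0,0,0],[-3.2,3,0,0,0,0],[-3.2,3,0,0,0,0],[-2,3,0,0,0,0]]' && python3 -m creep '[[-1.8,3.1,0,0,0,0],[0,0,0,0,0,0],[0,0,0,0,0,0],[0,0,0,0,0,0]]'; python3 k.py '(.3505,.290)' .074 w5
```

```text
clock: 23.4
eef_pos: [0.6122, 0.0336, 0.0902]
tool_rot: [0.707, 0.707, -0.0, -0.0]
ft_force: [-0.6, -0.1, -0.9]
grip_width: 0.0857
grasp_force: 0.0
clock: 24.1
eef_pos: [0.6144, 0.0337, 0.2352]
tool_rot: [0.707, 0.707, 0.003, 0.003]
ft_force: [0.1, 0.3, 0.5]
grip_width: 0.0857
grasp_force: 0.0
clock: 24.9
eef_pos: [0.3655, 0.259, 0.2298]
tool_rot: [0.707, 0.707, -0.001, -0.0]
ft_force: [0.5, 0.3, 0.4]
grip_width: 0.0855
grasp_force: 0.0
clock: 25.3
eef_pos: [0.3504, 0.2889, 0.2299]
tool_rot: [0.707, 0.707, -0.0, 0.0]
ft_force: [1.0, -0.5, -0.5]
grip_width: 0.0853
grasp_force: 0.0
pred 278 188 found [278.1 186.2] 330 world [0.3499 0.2925 0.074 ] go cm [-0.04  0.36] z now 0.2299
```

View pics/w5.png

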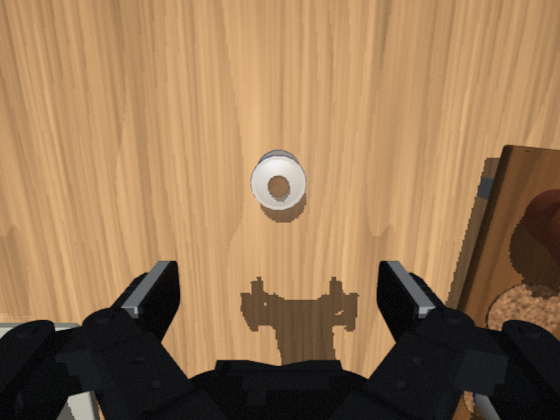

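q is alone in view at (278,186). I'll grip it.

```bash
python3 -m creep '[[0,0.25,-4,0,0,0],[0,0,-4,0,0,0],[0,0,-4,0,0,0],[0,0,-4,0,0,0],[0,0,-3.4,0,0,0],[0,0,-2,0,0,0],[0,0,0,0,0,0],[0,0,0,0,0,0]]' 1 && python3 -m creep '[[0,0,0,0,0,0],[0,0,0,0,0,0],[0,0,0,0,0,0],[0,0,0,0,0,0],[0,0,0,0,0,0],[0,0,0,0,0,0],[0,0,0,0,0,0],[0,0,0,0,0,0]]' -1 && python3 -m creep '[[0,0,1,0,0,0],[0,0,2,0,0,0],[0,0,3,0,0,0],[0,0,3,0,0,0],[0,0,3,0,0,0],[0,0,1,0,0,0],[0,0,0,0,0,0],[0,0,0,0,0,0]]'
```

```text
clock: 26.15
eef_pos: [0.3508, 0.2915, 0.0165]
tool_rot: [0.708, 0.706, -0.0, 0.0]
ft_force: [0.6, 0.7, 0.6]
grip_width: 0.0853
grasp_force: 0.0
clock: 26.95
eef_pos: [0.3513, 0.293, 0.0181]
tool_rot: [0.707, 0.707, 0.002, 0.0]
ft_force: [-0.6, -1.4, 6.0]
grip_width: 0.0499
grasp_force: 60.9
clock: 27.75
eef_pos: [0.3496, 0.2916, 0.1454]
tool_rot: [0.707, 0.707, -0.001, -0.0]
ft_force: [-0.8, 0.3, -2.5]
grip_width: 0.0501
grasp_force: 63.0
```

```bash
python3 -m creep '[[1,-1.4,0,0,0,0],[2,-3,0,0,0,0],[2.5,-3.5,0,0,0,0],[2.5,-3.5,0,0,0,0],[3,-3,0,0,0,0],[3.5,-1,0,0,0,0],[3.5,0,0,0,0,0],[3.5,0,0,0,0,0]]' && python3 -m creep '[[3,0,0,0,0,0],[2,0,0,0,0,0],[0.8,0,0,0,0,0],[0,0,0,0,0,0],[0,0,0,0,0,0],[0,0,0,0,0,0]]' && python3 -m creep '[[0,0,-1,0,0,0],[0,0,-2,0,0,0],[0,0,-2,0,0,0],[0,0,-0.5,0,0,0],[0,0,0,0,0,0],[0,0,0,0,0,0],[0,0,0,0,0,0]]'
```

```text
clock: 28.55
eef_pos: [0.5652, 0.1368, 0.1436]
tool_rot: [0.708, 0.707, -0.002, -0.001]
ft_force: [0.8, 0.1, -1.4]
grip_width: 0.0501
grasp_force: 63.1
clock: 29.15
eef_pos: [0.6219, 0.1382, 0.146]
tool_rot: [0.707, 0.707, -0.001, -0.0]
ft_force: [-0.4, -0.2, -2.1]
grip_width: 0.0499
grasp_force: 63.1
clock: 29.85
eef_pos: [0.6242, 0.1384, 0.0927]
tool_rot: [0.707, 0.707, 0.001, 0.001]
ft_force: [0.0, -0.7, -1.9]
grip_width: 0.0502
grasp_force: 63.1
```

Contact is expected at about .067.

```bash
python3 -m creep '[[0,0,-0.8,0,0,0],[0,0,-0.8,0,0,0],[0,0,-0.5,0,0,0],[0,0,-0.1,0,0,0],[0,0,0,0,0,0],[0,0,0,0,0,0]]' && python3 -m creep '[[0,0,-0.1,0,0,0],[0,0,0,0,0,0]]'; python3 -m creep '[[0,0,-0.1,0,0,0],[0,0,0,0,0,0]]';python3 -m creep '[[0,0,-0.1,0,0,0],[0,0,0,0,0,0]]'
```

```text
clock: 30.45
eef_pos: [0.6234, 0.1382, 0.0694]
tool_rot: [0.707, 0.707, 0.0, 0.0]
ft_force: [0.4, -0.2, -1.9]
grip_width: 0.0506
grasp_force: 63.1
clock: 30.65
eef_pos: [0.6234, 0.1382, 0.0684]
tool_rot: [0.707, 0.707, 0.0, 0.0]
ft_force: [-0.1, -0.6, -1.7]
grip_width: 0.0499
grasp_force: 63.1
clock: 30.85
eef_pos: [0.6234, 0.1381, 0.0674]
tool_rot: [0.707, 0.707, 0.0, 0.0]
ft_force: [-0.7, 0.4, -1.3]
grip_width: 0.05
grasp_force: 63.1
clock: 31.05
eef_pos: [0.6234, 0.1382, 0.0672]
tool_rot: [0.707, 0.707, 0.0, 0.0]
ft_force: [-2.5, -1.0, 3.7]
grip_width: 0.0503
grasp_force: 62.9
```

```bash
python3 -m creep '[[0,0,0.1,0,0,0],[0,0,0,0,0,0],[0,0,0,0,0,0],[0,0,0,0,0,0],[0,0,0,0,0,0],[0,0,0,0,0,0]]' 1 && python3 -m creep '[[0,0,1,0,0,0],[0,0,2,0,0,0],[0,0,3,0,0,0],[0,0,3,0,0,0],[0,0,3,0,0,0],[0,0,3,0,0,0],[0,0,1,0,0,0],[0,0,0,0,0,0]]' && python3 -m creep '[[-4,0,0,0,0,0],[-4,0,0,0,0,0],[-4,0,0,0,0,0],[-4,0,0,0,0,0],[-4,0,0,0,0,0],[-4,0,0,0,0,0],[-4,0,0,0,0,0],[0,0,0,0,0,0]]'
python3 - <<'E'
from h import *
ims={n:camera(n) for n in("top","scene")}
for n in ims: cv2.imwrite(f"pics/{n}9.png",ims[n][:,:,::-1])
c=get_calibration("top");R=cv2.Rodrigues(c["rvec"])[0]
H=cv2.cvtColor(ims["top"],cv2.COLOR_RGB2HSV);m=((H[...,1]>90)&(H[...,0]<25)).astype(np.uint8)
for n,h,P in(("q",.078,(.6242,.1367)),("s",.101,(.6133,.0323)),("p",.124,(.6023,-.0722)),("r",.147,(.5914,-.1767))):
    z=.049+h-.004;p=R@np.array([*P,z])+c["tvec"];u,v=[int(round(x)) for x in(c["cx"]+c["fx"]*p[0]/p[2],c["cy"]+c["fy"]*p[1]/p[2])]
    a,k=blob(m,(u,v),6);X=plane(c,a,z);print(n,(u,v),a.round(1),k,X.round(4),"err mm",((X[:2]-P)*1000).round(1))
cv2.imwrite("pics/f.png",np.hstack([cv2.resize(cv2.imread("pics/top9.png")[110:230,140:430],(435,180)),cv2.imread("pics/scene9.png")[160:340,110:475]]))
E
```

```text
clock: 31.65
eef_pos: [0.6233, 0.1381, 0.0672]
tool_rot: [0.707, 0.707, -0.0, -0.0]
ft_force: [0.4, -0.7, -0.6]
grip_width: 0.0854
grasp_force: 0.0
clock: 32.45
eef_pos: [0.6244, 0.1384, 0.2297]
tool_rot: [0.707, 0.707, 0.002, 0.001]
ft_force: [0.3, -0.7, -0.7]
grip_width: 0.0855
grasp_force: 0.0
clock: 33.25
eef_pos: [0.3372, 0.1368, 0.2251]
tool_rot: [0.706, 0.708, -0.003, -0.002]
ft_force: [1.5, 0.7, -0.1]
grip_width: 0.0851
grasp_force: 0.0
q (224, 154) [224.6 155. ] 43 [0.622  0.1356 0.123 ] err mm [-2.2 -1.1]
s (265, 156) [265.5 157. ] 44 [0.6106 0.0313 0.146 ] err mm [-2.7 -1. ]
p (308, 158) [307.6 158.5] 48 [ 0.6006 -0.0718  0.169 ] err mm [-1.7  0.4]
r (352, 160) [352.8 160.3] 51 [ 0.5901 -0.1778  0.192 ] err mm [-1.3 -1.1]
```

View pics/f.png

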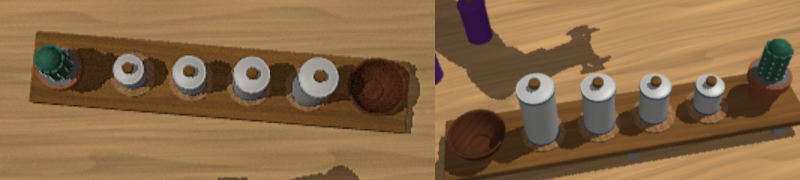

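All four canisters stand upright within 3 mm of their pad centres, in the right order, and the cactus and bowl have not moved.

```bash
python3 -m creep '[[0,0,0,0,0,0],[0,0,0,0,0,0],[0,0,0,0,0,0]]' && python3 -c "
from workcell import ticket
print(ticket.job_done())"
```

```text
clock: 33.65
eef_pos: [0.344, 0.1381, 0.2269]
tool_rot: [0.707, 0.707, -0.0, -0.0]
ft_force: [0.4, 0.1, 0.2]
grip_width: 0.0854
grasp_force: 0.0
the job is handed in; nothing more can be done
None
```

Job handed in at about 34 s (no verdict was returned): all four canisters stand upright on the pads, shortest by the cactus to tallest by the bowl, each within about 3 mm of its pad's centre by the final camera check.

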